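# Cull the warped basket lid

### The job

Two wooden basket lids lie on the dark steel flat plate for checking, and one is warped: one corner curls up off the plate. Press that raised corner down towards the plate with the closed fingers so that the lid rocks, then take this lid by its knob and lay it flat in the empty red tray. Leave the flat lid where it lies on the plate.

Things in the scene. Friction and masses are not known exactly. Their poses are not given: they have to be found in the camera images.
- warped_knob (a point): Centre, half-way up, of the round upright knob (dark wood, 24 mm wide, 36 mm tall) amid the warped lid: pale plywood, 100 mm square, 7 mm thick, 0.13 to 0.21 kg. The lid's underside is 25 mm below this point, its upper face 18 mm. z is up along the knob, x points to the curled corner; the square's corners lie on the x and y axes, 71 mm out. It rests on its flat part, x below 16 mm
- curled_corner (a point): Point on the upper face of the warped lid's raised corner, 12 mm in from the tip, about 16 mm above the plate's top. The corner, a darker triangle, is bent up 12 degrees. Pushed here with under 2 N the lid tips about the bend, until after about 9 mm the corner meets the plate; let go, it falls back
- flat_knob (a point): Centre, half-way up, of the knob of the flat lid on the same plate: the same lid, but with no curled or dark corner. The dark steel plate is fixed, 180 x 330 x 18 mm, its top 18 mm above the table
- red_tray: Red open tray for rejects, fixed, empty, 190 mm square and 32 mm tall outside, walls and floor 5 mm thick. Origin at the centre of its underside (table level), x and y along its sides, z up. A like tray in blue, with a good lid in it, stands on the other side of the plate
Mind the look-alikes: they are no part of the job. What is shaped like the part that bears warped_knob but orange is not meant.

How it is judged:
On the way:
1. the warped lid, still within 30 mm of where it lay, is tipped by more than 4 degrees, its curled corner pressed down near the plate by the fingers (angle between warped_knob's own z axis and vertical above 0.07 rad and height (world z) of curled_corner below 0.0305 m and distance of warped_knob from where it was at the start of the episode below 0.03 m and contact force between the fingers and warped_lid above 0.1 N), for 0.1 s.
At the end, for the whole second after the job is handed in: The warped lid lies in the red tray, its centre within 45 mm of the tray's centre along both sides, right way up on the tray's floor within 8 degrees, and at rest; the flat lid is within 20 mm of where it lay on the plate (x of warped_knob in the frame of red_tray between -0.045 and 0.045 m and y of warped_knob in the frame of red_tray between -0.045 and 0.045 m and height (world z) of warped_knob below 0.04 m and angle between warped_knob's own z axis and vertical below 0.15 rad and linear speed of warped_lid below 0.02 m/s and distance of flat_knob from where it was at the start of the episode below 0.02 m); the robot touches nothing.
It fails at once if the flat lid is moved by more than 20 mm (distance of flat_knob from where it was at the start of the episode above 0.02 m).
It also fails if it takes over 51 s, if anything falls off the work surface, if the arm or the gripper's body presses on something with over 40 N, if the wrist force passes 120 N, or if a joint passes its speed limit or range.

### The arm

A 6-joint arm with a two-finger parallel gripper is mounted at the origin on the work surface. World frame = base frame: x ahead of the robot, y to its left, z up, the work surface at z = 0. Lengths are in m, angles in rad, forces in N, time in s.
With the tool pointing down it reaches from about 0.35 to 0.975 m from the base axis. Payload 7.1 kg.
Tool frame: the origin (TCP) lies midway between the tips of the shut fingers; the grasp point (between the pads) lies 19 mm behind it (arm.grasp_offset is the distance from the TCP to the grasp point, in m); z points along the fingers, x is the direction in which the jaws open and shut, and the axes are right-handed (so a half turn about z gives the same grasp; the last joint's range is limited). The gripper opens to 88 mm and grips with 3 to 60 N. Pads are 20 mm wide; open, the fingers measure 115 mm over their backs; the gripper's body (75 mm by 178 mm) begins 61 mm behind the grasp point.
Start: joints at [-1.313, 0.423, 1.63, -0, 1.089, -0.019], TCP at [0.171, -0.601, 0.223] pointing down, gripper open.
Joint ranges: [-3, 3], [-0.9, 2.11], [0.09, 2.58], [-1.31, 4.45], [0.11, 2.69], [-2.54, 2.54]. Speed limits (rad/s): [2.39, 2.39, 3.01, 3.14, 3.14, 3.14].

### API

Orientations are given as a rotation vector (axis times angle).
In Python, from bench import arm gives the robot as it stands.
- The arm moves only by the tool step_arm, never from a script. Its arguments are lists of equal length, an entry for each row: "travel": the shift along the tool's x, y, z normalised to -1 to 1, where 1 is 30 mm, a list of three; "yaw": the turn about the tool's z normalised to -1 to 1, where 1 is 4 degrees; "grip": the closure, from -1 (fully open) to 1 (shut). A call has 1 to 5 rows; each row shifts and turns the commanded pose from where the row before left it, along the tool's axes as they then stand; what a row does not reach is not made up. A row lasts 1/10 s, in which the tool goes at most 50 mm and 8.59 degrees, less where a joint would pass 70% of its speed; a pose out of reach is approached as far as the arm can. A call with a number of a shift or a turn outside -1 to 1 is refused whole. A call with a gripper value outside its range is refused whole. The fingers move at their own pace and stop on an object; "newtons" is the grip in N (left out, the last holds). Time passes only in rows, so rows that do not move let the fingers close. It gives the time, the measured TCP pose, the force and the opening at its end, in the units of the state.
- arm.get_obs(): the state, without advancing time (a new reading comes with each control period).
- arm.camera(name): name is "scene" or "top" or "wrist"; returns the picture (400x640x3 uint8, red, green, blue); there is no depth.
- arm.camera_info(name): a dict with "mtx" (3x3 intrinsics, pixels), "cam_to_world" (4x4, takes a point from camera to world coordinates). Camera axes: x right, y up, looking along -z (the intrinsics and any distortion apply to the point x, -y, -z); pixel columns grow to the right and rows downward; lengths in m; the calibration is good to about 2 mm. The wrist camera is an equidistant fisheye: a pixel r from the principal point sees the ray r / f radians off the axis. A picture is of the moment at which its call begins: read the wrist's pose just before it. camera_info takes no time and is no camera call; for the wrist camera it gives the pose at the moment of the call.
- arm.hand_in(): hands the job in, once; it reports no verdict.
The state is a dict: "t": time; "qpos": joint angles; "joint_velocities": joint speeds; "effort": joint torques, N m; "eef_pos": TCP position; "tool_rot": TCP orientation; "force": force on the tool from outside, world axes, zero at the start; "moment": the same for the moment, N m; "gripper_width": opening from 0.0 (shut) to 1.0 (fully open).
Only numpy, scipy, OpenCV 4.12 (cv2) and the standard library are available. Lean on these libraries where they do the work, as an engineer would, in place of code of your own. Each camera call takes 0.05 s, during which the arm holds its last target.

## Working session

There is one attempt and no reset: what is moved stays moved. The work goes in short steps, Python scripts to look and compute and a tool call to move; the robot and the scene stay as the last step left them, time stands still between calls to the robot, and variables do not carry over. Pictures are saved under pics/ and viewed, and the job is handed in when it is done.

Besides the shell and the picture viewer there is one more tool, called after "Call:" as name(argument=value, ...), one argument or row to a line, values as JSON. step_arm: Moves the arm, as the interface text tells. Its arguments: {"type":"object","properties":{"travel":{"type":"array"},"yaw":{"type":"array"},"grip":{"type":"array"},"newtons":{"type":"number"}},"required":["travel","yaw","grip"]}

```bash
mkdir -p pics; ls; python3 - <<'E'
from bench import arm
import cv2
o=arm.get_obs(); print({k:(v if not hasattr(v,'round') else v) for k,v in o.items()})
for n in ["scene","top"]:
    im=arm.camera(n); cv2.imwrite(f"pics/{n}0.png",im[:,:,::-1]); i=arm.camera_info(n); print(n,i)
E
```

```text
pics
{'t': 0.0, 'qpos': array([-1.31301252e+00,  4.23857697e-01,  1.63069849e+00, -1.46329669e-05,
        1.08860125e+00, -1.90231022e-02]), 'joint_velocities': array([-0.00131815,  0.00052963, -0.00094665, -0.00018349, -0.00067263,
       -0.00035735]), 'effort': array([ 6.63642641e-04, -5.44619036e+01, -2.73660994e+01,  6.44199201e-02,
        2.29223713e-02, -1.30061762e-04]), 'eef_pos': array([ 0.17066593, -0.60065803,  0.22188784]), 'tool_rot': array([-2.50591618e+00,  1.89313892e+00,  1.94464442e-03]), 'force': array([ 0.06707354,  0.41204753, -0.11917099]), 'moment': array([-0.02011496,  0.04640474, -0.00569197]), 'gripper_width': 0.9974124358824392}
scene {'mtx': array([[374.70139749,   0.        , 324.45709217],
       [  0.        , 374.70139749, 204.34033756],
       [  0.        ,   0.        ,   1.        ]]), 'cam_to_world': array([[-0.38966041, -0.57722997,  0.71761433,  1.15273631],
       [ 0.92073674, -0.2612718 ,  0.28979458,  0.30259725],
       [ 0.02021427,  0.77365535,  0.63328412,  0.70996354],
       [ 0.        ,  0.        ,  0.        ,  1.        ]])}
top {'mtx': array([[408.87128454,   0.        , 320.0027736 ],
       [  0.        , 408.87128454, 198.33110633],
       [  0.        ,   0.        ,   1.        ]]), 'cam_to_world': array([[ 0.02571914,  0.99330738, -0.11260094,  0.30998201],
       [-0.99966648,  0.02529217, -0.00521902, -0.00919003],
       [-0.00233617,  0.11269761,  0.99362658,  0.99229796],
       [ 0.        ,  0.        ,  0.        ,  1.        ]])}
```

View pics/scene0.png

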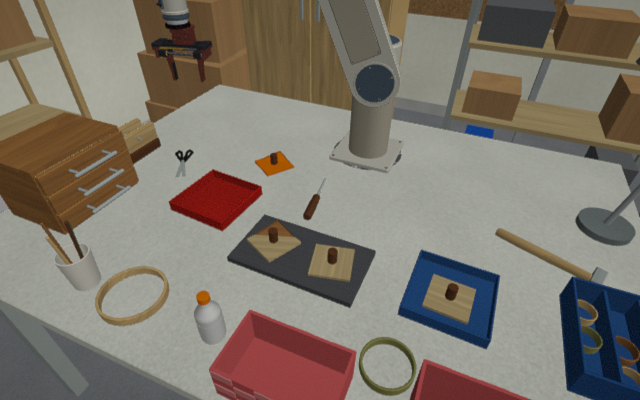

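View pics/top0.png

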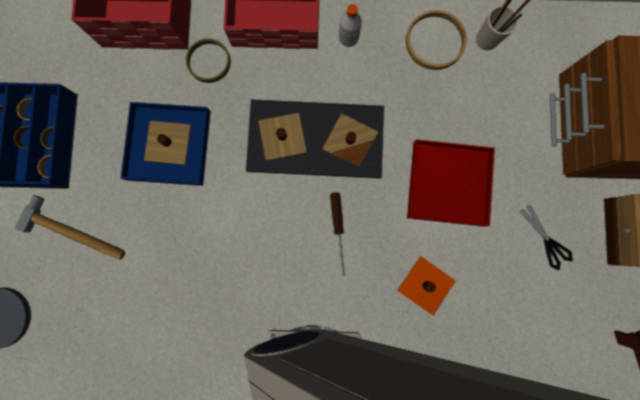

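The scene image shows the steel plate with a pale lid with a darker corner (knob at 273,235) and a plain lid (332,256), the red tray (216,198) and the blue tray (450,295). The top image shows the same lids with knobs at (350,138) and (281,134), and the red tray at (451,183).

Possible confusions in the top image:
- The flat lid at (281,134).
- The good lid in the blue tray at (165,141).
- The orange lid at (429,286).
- For the tray, the pink-red boxes at (135,20) and (272,20).

I choose the lid at (350,138) because of its dark corner, and will check it in a close crop.

```bash
python3 - <<'E'
import cv2
a=cv2.imread("pics/top0.png"); c=a[90:190,240:390]; cv2.imwrite("pics/top_c.png",cv2.resize(c,None,fx=5,fy=5,interpolation=cv2.INTER_CUBIC))
a=cv2.imread("pics/scene0.png"); c=a[205:305,220:380]; cv2.imwrite("pics/scene_c.png",cv2.resize(c,None,fx=5,fy=5,interpolation=cv2.INTER_CUBIC))
E
```

```text
(no output)
```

View pics/top_c.png

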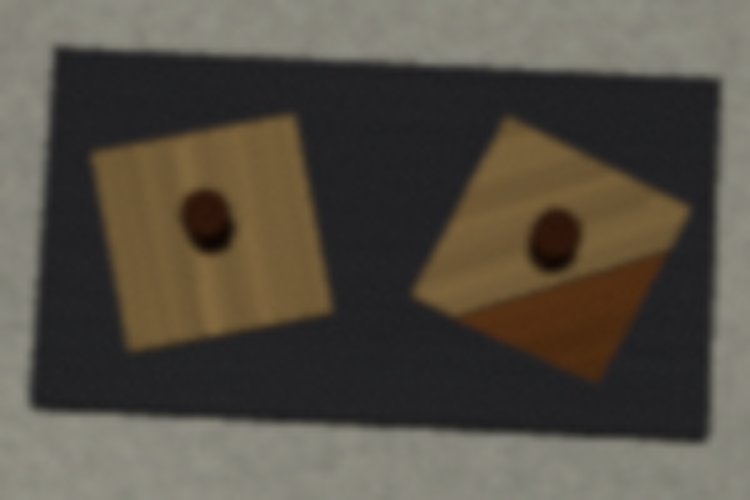

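View pics/scene_c.png

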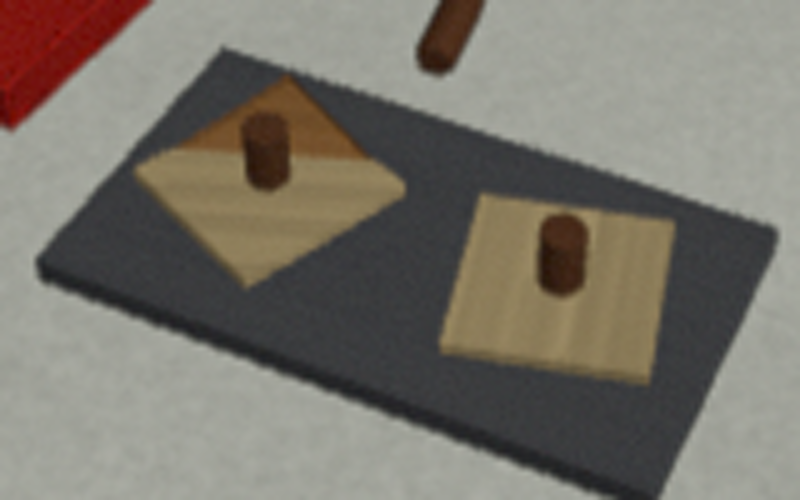

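```bash
cat > h.py <<'E'
import numpy as np, cv2
from bench import arm
def ray(n,px,info=None):
    i=info or arm.camera_info(n); K=i['mtx'];T=i['cam_to_world']
    d=np.array([(px[0]-K[0,2])/K[0,0],-(px[1]-K[1,2])/K[1,1],-1.0])
    if n=='wrist':
        u=np.array([px[0]-K[0,2],px[1]-K[1,2]]);r=np.hypot(*u);th=r/K[0,0]
        d=np.array([np.sin(th)*u[0]/r,-np.sin(th)*u[1]/r,-np.cos(th)]) if r>0 else np.array([0,0,-1.])
    return T[:3,3],T[:3,:3]@(d/np.linalg.norm(d))
def tri(rs):
    A=0;b=0
    for c,d in rs:
        P=np.eye(3)-np.outer(d,d);A=A+P;b=b+P@c
    x=np.linalg.solve(A,b)
    return x,[np.linalg.norm((np.eye(3)-np.outer(d,d))@(x-c)) for c,d in rs]
def atz(r,z): return r[0]+r[1]*(z-r[0][2])/r[1][2]
def proj(n,p,info=None):
    i=info or arm.camera_info(n);T=i['cam_to_world'];q=T[:3,:3].T@(np.asarray(p)-T[:3,3]);K=i['mtx']
    v=np.array([q[0],-q[1],-q[2]])
    if n!='wrist': return (K@(v/v[2]))[:2]
    th=np.arctan2(np.hypot(v[0],v[1]),v[2]);u=v[:2]/np.hypot(v[0],v[1])
    return K[:2,2]+K[0,0]*th*u
E
python3 - <<'E'
from h import *
t=lambda x,y:((x+.5)/5-.5+240,(y+.5)/5-.5+90)
s=lambda x,y:((x+.5)/5-.5+220,(y+.5)/5-.5+205)
P={'knobtop':((556,230),(264,123)),'tip':((598,382),(289,76)),'back':((508,118),(247,287)),'left':((412,294),(405,186)),'right':((690,208),(137,168)),'flatknob':((205,208),(563,225))}
for k,(a,b) in P.items():
    r1,r2=ray('top',t(*a)),ray('scene',s(*b)); x,e=tri([r1,r2]); print(k,x.round(4),np.round(e,4), 'top@z',atz(r1,.061 if 'knob' in k else .025).round(4))
K=[((414,142),(213,171)),((494,148),(262,188)),((491,225),(221,227)),((408,217),(171,203))]
i=cv2.imread
E
python3 - <<'E'
import cv2
a=cv2.imread("pics/top0.png"); c=a[130:235,395:505]; cv2.imwrite("pics/tray_t.png",cv2.resize(c,None,fx=5,fy=5,interpolation=cv2.INTER_CUBIC))
a=cv2.imread("pics/scene0.png"); c=a[160:235,160:270]; cv2.imwrite("pics/tray_s.png",cv2.resize(c,None,fx=5,fy=5,interpolation=cv2.INTER_CUBIC))
E
```

```text
knobtop [ 0.5644 -0.0731  0.0633] [0.001 0.001] top@z [ 0.5646 -0.0723  0.061 ]
tip [ 0.4989 -0.0964  0.0332] [0.001 0.001] top@z [ 0.5001 -0.0962  0.025 ]
back [ 0.6312 -0.0502  0.0201] [0.0004 0.0004] top@z [ 0.6297 -0.0504  0.025 ]
left [ 0.5414 -0.0066  0.025 ] [0.0009 0.0009] top@z [ 0.541  -0.0058  0.025 ]
right [ 0.5868 -0.1393  0.0254] [0.0002 0.0002] top@z [ 0.587  -0.1395  0.025 ]
flatknob [0.5701 0.0908 0.065 ] [0.0006 0.0006] top@z [0.571  0.0918 0.061 ]
```

View pics/tray_t.png

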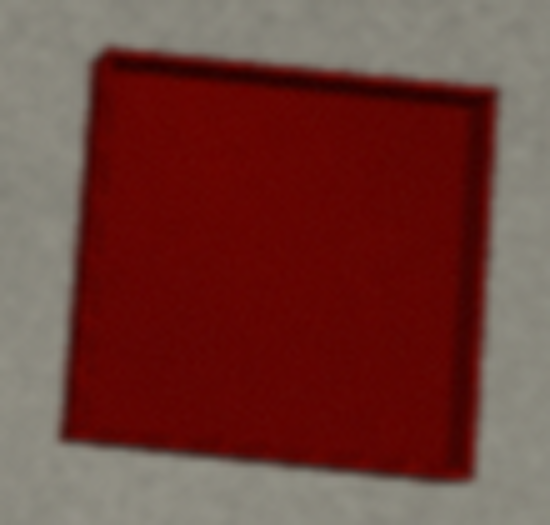

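View pics/tray_s.png

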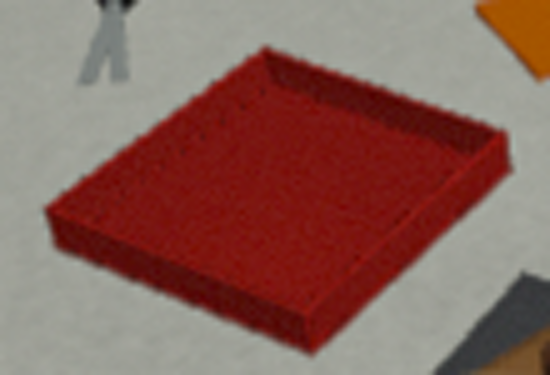

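```bash
python3 - <<'E'
from h import *
t=lambda x,y:((x+.5)/5-.5+395,(y+.5)/5-.5+130)
s=lambda x,y:((x+.5)/5-.5+160,(y+.5)/5-.5+160)
P=[((102,50),(312,318)),((497,89),(47,210)),((472,480),(266,48)),((63,438),(507,132))]
X=[]
for a,b in P:
    r1,r2=ray('top',t(*a)),ray('scene',s(*b)); x,e=tri([r1,r2]); X.append(x); print(x.round(4),np.round(e,4), atz(r1,.032).round(4))
X=np.array(X);print(X.mean(0),[np.linalg.norm(X[i]-X[i-1]) for i in range(4)])
c=np.array([.5642,-.0728]);ux=np.array([-.946,-.325]); cc=c+.058*ux;print(cc)
for n in('top','scene'):print(n,proj(n,[*cc,.034]))
from scipy.spatial.transform import Rotation as R
o=arm.get_obs();print(R.from_rotvec(o['tool_rot']).as_matrix().round(3))
M=R.from_rotvec(o['tool_rot']).as_matrix()
print(M.T@(np.array([*cc,.12])-o['eef_pos'])*1000)
E
```

```text
[ 0.5674 -0.2292  0.0283] [0.0003 0.0003] [ 0.5665 -0.2286  0.032 ]
[ 0.5529 -0.4189  0.0289] [0. 0.] [ 0.5521 -0.4176  0.032 ]
[ 0.3651 -0.4037  0.0291] [0.0008 0.0008] [ 0.3646 -0.4018  0.032 ]
[ 0.381  -0.2137  0.0307] [0.0035 0.0035] [ 0.3794 -0.2102  0.032 ]
[ 0.4665938  -0.31636423  0.02925473] [np.float64(0.18702974047588194), np.float64(0.19025752122370126), np.float64(0.18841651881157656), np.float64(0.19061218715030853)]
[ 0.509332 -0.09165 ]
top [357.69082143 161.4262101 ]
scene [277.45246093 222.46437192]
[[ 0.273 -0.962 -0.   ]
 [-0.962 -0.273  0.001]
 [-0.001 -0.    -1.   ]]
[-397.01866957 -464.872714    102.53111099]
```

Call:
step_arm(
  travel=[
    [-0.8,-0.94,0],
    [-0.8,-0.94,0],
    [-0.8,-0.94,0],
    [-0.8,-0.94,0],
    [-0.8,-0.94,0],
  ],
  yaw=[0,0,0,0,0],
  grip=[1,1,1,1,1],
  newtons=20,
)

```text
t: 0.6
eef_pos: [0.2741, -0.4457, 0.2224]
tool_rot: [-2.506, 1.894, 0.001]
force: [0.1, -0.1, -0.1]
gripper_width: 0.581
```

Call:
step_arm(
  travel=[
    [-0.8,-0.94,0],
    [-0.8,-0.94,0],
    [-0.8,-0.94,0],
    [-0.8,-0.94,0],
    [-0.8,-0.94,0],
  ],
  yaw=[0,0,0,0,0],
  grip=[1,1,1,1,1],
)

```text
t: 1.1
eef_pos: [0.377, -0.2918, 0.2225]
tool_rot: [-2.507, 1.894, 0.001]
force: [0.4, -0.1, 0.4]
gripper_width: 0.125
```

Call:
step_arm(
  travel=[
    [-0.8,-0.94,0],
    [-0.8,-0.94,0.2],
    [-0.8,-0.94,0.4],
    [-0.8,-0.94,0.4],
    [-0.4,-0.4,0.4],
  ],
  yaw=[0,0,0,0,0],
  grip=[1,1,1,1,1],
)

```text
t: 1.6
eef_pos: [0.4683, -0.1531, 0.1802]
tool_rot: [-2.508, 1.891, -0.0]
force: [-0.1, -0.6, 0.7]
gripper_width: 0.007
```

```bash
python3 - <<'E'
from h import *
o=arm.get_obs();i=arm.camera_info('wrist');im=arm.camera('wrist');cv2.imwrite('pics/w1.png',im[:,:,::-1]);np.savez('w1.npz',m=i['mtx'],T=i['cam_to_world'])
print(o['eef_pos'],i)
for n,p in dict(cc=[.5093,-.0917,.034],knob=[.5642,-.0728,.061],tip=[.499,-.096,.034],left=[.5414,-.0066,.025],right=[.5868,-.1393,.025]).items(): print(n,proj('wrist',p,i))
E
```

```text
[ 0.46829911 -0.15311166  0.18020127] {'mtx': array([[309.70691629,   0.        , 321.27780369],
       [  0.        , 309.70691629, 201.04361368],
       [  0.        ,   0.        ,   1.        ]]), 'cam_to_world': array([[ 2.75285354e-01,  9.21431463e-01,  2.74193424e-01,
         5.44435289e-01],
       [-9.61362487e-01,  2.63963496e-01,  7.81373301e-02,
        -1.32914195e-01],
       [-3.78860474e-04, -2.85109335e-01,  9.58494926e-01,
         3.41554370e-01],
       [ 0.00000000e+00,  0.00000000e+00,  0.00000000e+00,
         1.00000000e+00]])}
cc [271.92120566 134.61163925]
knob [263.06095381  73.93491336]
tip [273.46965677 145.56080711]
left [204.95015788  86.00280469]
right [339.16258202  73.70111305]
```

View pics/w1.png

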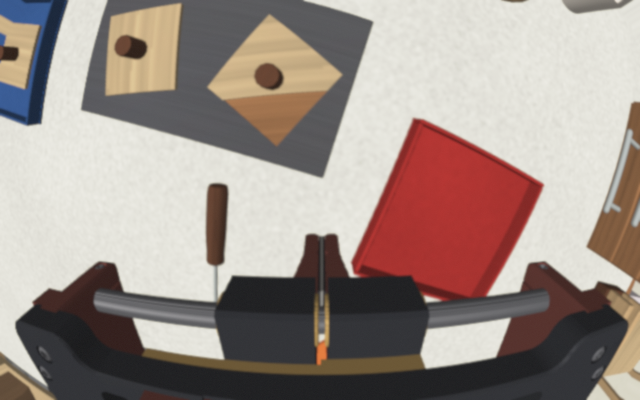

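The wrist view shows the warped lid with its knob top at about (266,75), tip at (276,146), and sides at (208,87) and (342,74). The predictions agree to about 3 px (2 mm). The red tray is at about (447,205). Next I go over the curled corner.

Call:
step_arm(
  travel=[
    [-0.3,-0.4,0.5],
    [-0.4,-0.5,0.7],
    [-0.4,-0.5,0.7],
    [-0.4,-0.5,0.7],
    [0,0,0.7],
  ],
  yaw=[0,0,0,0,0],
  grip=[1,1,1,1,1],
)

```text
t: 2.15
eef_pos: [0.5107, -0.0956, 0.0811]
tool_rot: [-2.508, 1.892, -0.001]
force: [0.1, 0.1, 0.1]
gripper_width: 0.006
```

Call:
step_arm(
  travel=[
    [0,0,0.4],
    [0,0,0],
    [0,0,0],
  ],
  yaw=[0,0,0],
  grip=[1,1,1],
)

```text
t: 2.45
eef_pos: [0.5095, -0.0969, 0.07]
tool_rot: [2.506, -1.895, -0.0]
force: [-0.0, 0.3, -0.7]
gripper_width: 0.008
```

```bash
python3 - <<'E'
from h import *
o=arm.get_obs();i=arm.camera_info('wrist');im=arm.camera('wrist');cv2.imwrite('pics/w2.png',im[:,:,::-1]);np.savez('w2.npz',m=i['mtx'],T=i['cam_to_world'])
print(o['eef_pos'],o['force'])
for n,p in dict(tcp=o['eef_pos'],cc=[.5093,-.0917,.034],knob=[.5642,-.0728,.061],tip=[.499,-.096,.034],left=[.5414,-.0066,.025],right=[.5868,-.1393,.025]).items(): print(n,proj('wrist',p,i))
E
```

```text
[ 0.5094906  -0.09692977  0.070015  ] [-0.02166099  0.28757859 -0.68964854]
tcp [318.73765319 252.12253176]
cc [311.72084759 227.34897688]
knob [303.59049223 146.90564217]
tip [313.79833495 242.12008178]
left [207.2850435  148.90537663]
right [409.89720583 137.10877645]
```

View pics/w2.png

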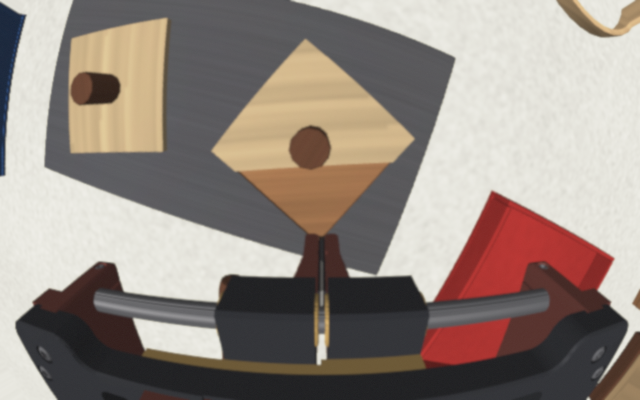

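The close wrist view shows the knob at (309,148), with side corners at (211,151) and (414,139). It's about 5 px right of prediction, so the lid sits about 3 mm further along tool +x: centre near (0.565,-0.0757), curled corner near (0.510,-0.0945). I descend over it.

Call:
step_arm(
  travel=[
    [-0.07,-0.1,0.5],
    [0,0,0.5],
    [0,0,0.1],
    [0,0,0],
    [0,0,0],
  ],
  yaw=[0,0,0,0,0],
  grip=[1,1,1,1,1],
)

```text
t: 3.0
eef_pos: [0.5121, -0.0936, 0.0369]
tool_rot: [-2.506, 1.894, -0.001]
force: [-0.8, -0.4, 0.3]
gripper_width: 0.001
```

Call:
step_arm(
  travel=[
    [0,0,0.1],
    [0,0,0],
  ],
  yaw=[0,0],
  grip=[1,1],
)

```text
t: 3.2
eef_pos: [0.5122, -0.0936, 0.0339]
tool_rot: [-2.506, 1.894, -0.001]
force: [0.3, 0.2, 1.2]
gripper_width: 0.009
```

Call:
step_arm(
  travel=[
    [0,0,0.06],
    [0,0,0.05],
    [0,0,0.04],
    [0,0,0],
    [0,0,0],
  ],
  yaw=[0,0,0,0,0],
  grip=[1,1,1,1,1],
)

```text
t: 3.7
eef_pos: [0.5118, -0.0936, 0.0291]
tool_rot: [2.507, -1.894, -0.0]
force: [-0.7, -0.6, -0.1]
gripper_width: 0.006
```

```bash
python3 - <<'E'
from h import *
o=arm.get_obs();im=arm.camera('wrist');cv2.imwrite('pics/w3.png',im[:,:,::-1]);print(o['eef_pos'],o['force'])
im=arm.camera('scene');cv2.imwrite('pics/s3.png',cv2.resize(im[190:310,210:380,::-1],None,fx=4,fy=4,interpolation=cv2.INTER_CUBIC))
E
```

```text
[ 0.51180586 -0.09355155  0.02911647] [-0.68755184 -0.58038598 -0.07741114]
```

View pics/w3.png

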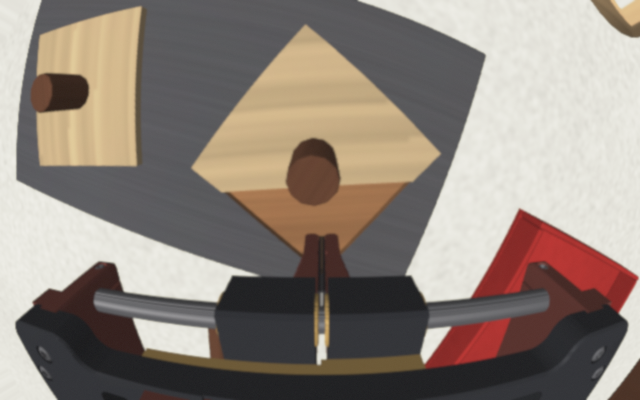

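View pics/s3.png

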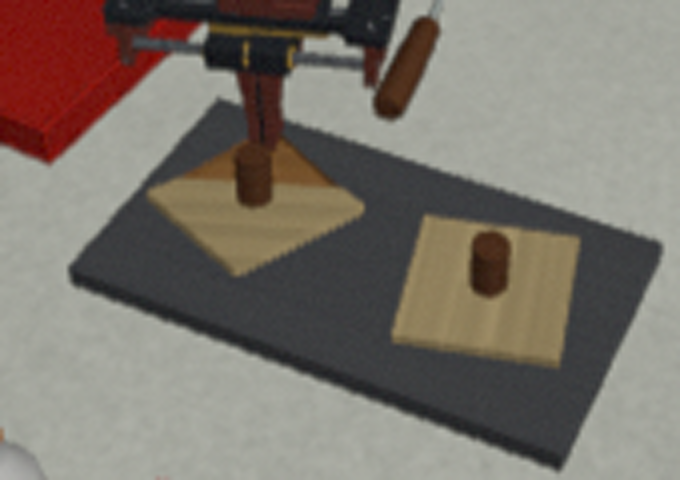

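The scene crop shows the corner nearest the camera (back corner) risen from row 262.4 to 258.8, about 9–10 mm, so the lid is tipped about 6–7°. I press a little more for margin and hold.

Call:
step_arm(
  travel=[
    [0,0,0.05],
    [0,0,0.03],
    [0,0,0],
    [0,0,0],
    [0,0,0],
  ],
  yaw=[0,0,0,0,0],
  grip=[1,1,1,1,1],
)

```text
t: 4.3
eef_pos: [0.5119, -0.0935, 0.0268]
tool_rot: [2.507, -1.894, -0.0]
force: [-0.4, -0.1, 1.1]
gripper_width: 0.002
```

```bash
python3 - <<'E'
from h import *
o=arm.get_obs();print(o['eef_pos'],o['force'])
im=arm.camera('scene');cv2.imwrite('pics/s4.png',cv2.resize(im[205:305,220:380,::-1],None,fx=5,fy=5,interpolation=cv2.INTER_CUBIC))
E
```

```text
[ 0.51188053 -0.09353447  0.02678291] [-0.44766899 -0.14803197  1.13893644]
```

View pics/s4.png

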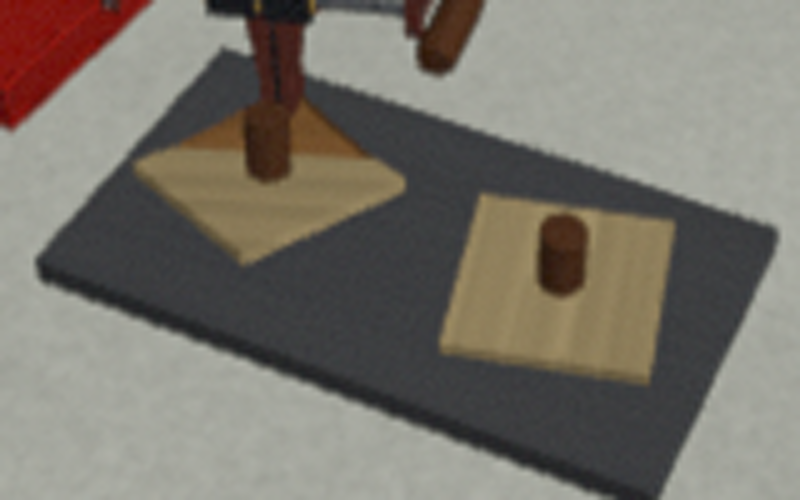

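The back corner is now up by 4.8 px (about 12–13 mm), a tilt of about 8°. Measured force is about 1 N. I release gently, rise and open.

Call:
step_arm(
  travel=[
    [0,0,-0.1],
    [0,0,-0.1],
    [0,0,-0.1],
    [0,0,-0.3],
    [0,0,-0.8],
  ],
  yaw=[0,0,0,0,0],
  grip=[1,1,1,1,1],
)

```text
t: 4.85
eef_pos: [0.5104, -0.0933, 0.0682]
tool_rot: [2.505, -1.893, -0.005]
force: [0.8, -0.4, 0.8]
gripper_width: 0.005
```

Call:
step_arm(
  travel=[
    [0,0,-0.9],
    [0,-0.4,-0.2],
    [0,-0.7,0],
    [0,-0.7,0],
    [-0.05,-0.1,0],
  ],
  yaw=[0,0,0,0,0],
  grip=[-1,-1,-1,-1,-1],
)

```text
t: 5.35
eef_pos: [0.5689, -0.0761, 0.1021]
tool_rot: [-2.506, 1.892, -0.004]
force: [-0.0, -0.6, 0.5]
gripper_width: 0.42
```

Call:
step_arm(
  travel=[
    [0,0,0],
    [0,0,0],
    [0,0,0],
    [0,0,0],
    [0,0,0],
  ],
  yaw=[0,0,0,0,0],
  grip=[-1,-1,-1,-1,-1],
)

```text
t: 5.85
eef_pos: [0.5659, -0.0767, 0.1018]
tool_rot: [2.506, -1.894, -0.0]
force: [0.9, 0.8, -0.2]
gripper_width: 0.878
```

```bash
python3 - <<'E'
from h import *
o=arm.get_obs();i=arm.camera_info('wrist');im=arm.camera('wrist');cv2.imwrite('pics/w5.png',im[:,:,::-1]);np.savez('w5.npz',m=i['mtx'],T=i['cam_to_world'])
print(o['eef_pos'],o['force'],o['gripper_width'])
for n,p in dict(tcp=o['eef_pos'],knob=[.565,-.0757,.061],left=[.5414,-.0066,.025],right=[.5868,-.1393,.025]).items(): print(n,proj('wrist',p,i))
E
```

```text
[ 0.56593901 -0.07670992  0.10179519] [ 0.92501553  0.77686609 -0.22927948] 0.8779350407540287
tcp [318.70221826 252.13301513]
knob [317.4249132  227.35062382]
left [231.06856463 215.11780669]
right [399.4651645  206.73783284]
```

View pics/w5.png

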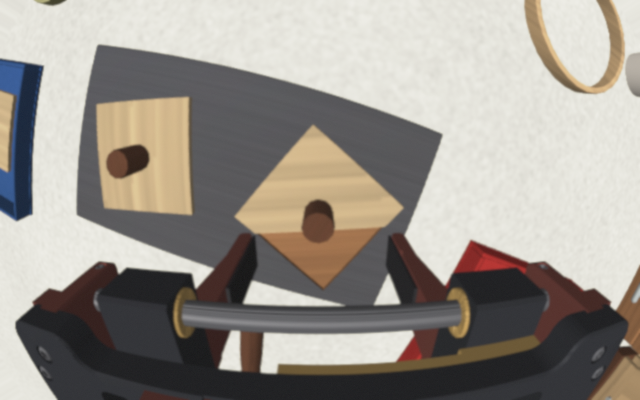

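The wrist view shows the warped lid flat again, knob top at about (318,228) between the open fingers. The prediction was (317,227). I check the knob-top height from two wrist places.

```bash
python3 - <<'E'
from h import *
rs=[]
for f,p in (('w1',(266,75)),('w2',(309,148)),('w5',(318,228))):
    d=np.load(f+'.npz');rs.append(ray('wrist',p,dict(mtx=d['m'],cam_to_world=d['T'])))
print(tri(rs),tri(rs[1:]))
for r in rs: print(atz(r,.061))
a=cv2.imread('pics/w5.png')[180:310,220:420];cv2.imwrite('pics/w5c.png',cv2.resize(a,None,fx=4,fy=4,interpolation=cv2.INTER_CUBIC))
E
```

```text
(array([ 0.56420252, -0.07589816,  0.06035258]), [np.float64(0.000444706178318689), np.float64(0.0001400448035782974), np.float64(0.00042614939699900205)]) (array([ 0.5644623 , -0.07604108,  0.06076173]), [np.float64(0.00021830918039286533), np.float64(0.00021830918039276765)])
[ 0.56386028 -0.07569635  0.061     ]
[ 0.56441014 -0.07583991  0.061     ]
[ 0.56463878 -0.07621947  0.061     ]
```

View pics/w5c.png

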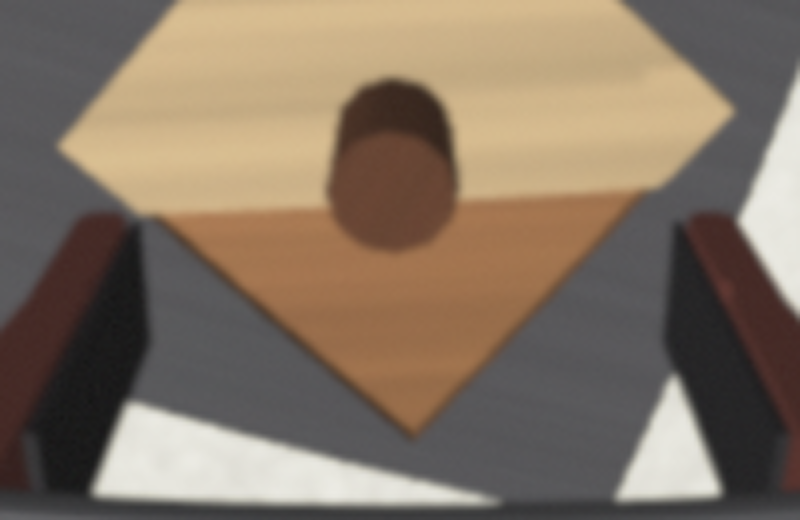

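The knob top triangulates to (0.5645,-0.076), z 0.0608 (expected 0.061). I descend to TCP z 0.030 and grip.

Call:
step_arm(
  travel=[
    [0,0.05,0.5],
    [0,0,0.7],
    [0,0,0.7],
    [0,0,0.4],
    [0,0,0.08],
  ],
  yaw=[0,0,0,0,0],
  grip=[-1,-1,-1,-1,-1],
)

```text
t: 6.4
eef_pos: [0.5638, -0.0768, 0.0291]
tool_rot: [2.506, -1.893, -0.004]
force: [-0.2, -0.8, -0.0]
gripper_width: 1.0
```

Call:
step_arm(
  travel=[
    [0,0,0],
    [0,0,0],
    [0,0,0],
    [0,0,0],
    [0,0,0],
  ],
  yaw=[0,0,0,0,0],
  grip=[-1,1,1,1,1],
  newtons=25,
)

```text
t: 6.9
eef_pos: [0.5651, -0.077, 0.0309]
tool_rot: [-2.506, 1.893, -0.001]
force: [-0.1, 0.3, -0.7]
gripper_width: 0.674
```

Call:
step_arm(
  travel=[
    [0,0,0],
    [0,0,0],
    [0,0,0],
    [0,0,0],
    [0,0,0],
  ],
  yaw=[0,0,0,0,0],
  grip=[1,1,1,1,1],
)

```text
t: 7.4
eef_pos: [0.5647, -0.0768, 0.0303]
tool_rot: [2.507, -1.894, -0.001]
force: [-0.3, 0.9, 0.4]
gripper_width: 0.265
```

Opening is 23–24 mm, the knob's width. I lift.

Call:
step_arm(
  travel=[
    [0,0,0],
    [0,0,-0.2],
    [0,0,-0.5],
    [0,0,-0.8],
    [0,0,-0.8],
  ],
  yaw=[0,0,0,0,0],
  grip=[1,1,1,1,1],
)

```text
t: 7.9
eef_pos: [0.5647, -0.077, 0.1008]
tool_rot: [2.507, -1.894, -0.0]
force: [0.6, -0.1, -1.4]
gripper_width: 0.269
```

Call:
step_arm(
  travel=[
    [0,0,-0.5],
    [0,0,0],
    [0,0,0],
  ],
  yaw=[0,0,0],
  grip=[1,1,1],
)

```text
t: 8.2
eef_pos: [0.5648, -0.077, 0.1146]
tool_rot: [-2.506, 1.894, -0.001]
force: [-0.6, -0.5, -2.2]
gripper_width: 0.267
```

```bash
python3 - <<'E'
from h import *
from scipy.spatial.transform import Rotation as R
o=arm.get_obs()
print(o['eef_pos'],o['force'],o['gripper_width'])
M=R.from_rotvec(o['tool_rot']).as_matrix()
print(M.T@(np.array([.466,-.316,o['eef_pos'][2]])-o['eef_pos'])*1000)
im=arm.camera('scene');cv2.imwrite('pics/s6.png',im[:,:,::-1])
i=arm.camera_info('wrist');im=arm.camera('wrist');cv2.imwrite('pics/w6.png',im[:,:,::-1])
E
```

```text
[ 0.56477413 -0.0769543   0.11455909] [-0.64259985 -0.45768366 -2.22250825] 0.26670945117467343
[ 2.02959134e+02  1.60333296e+02 -2.88202437e-02]
```

View pics/s6.png

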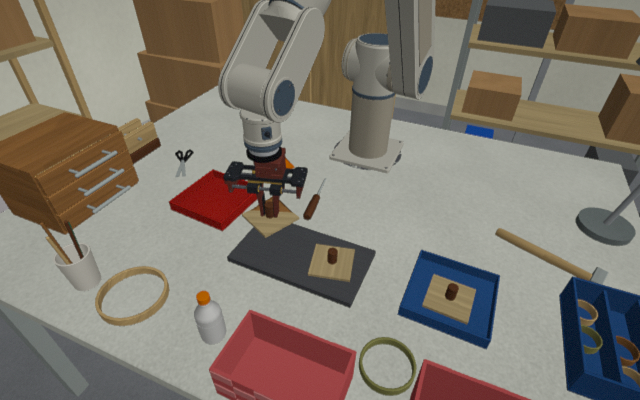

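View pics/w6.png

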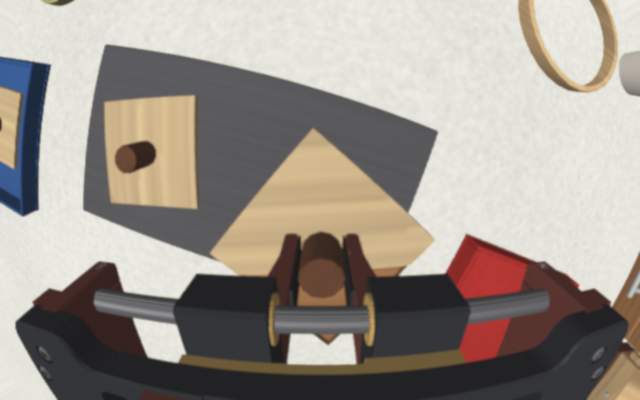

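The lid is held level and lifted (-2.2 N), and the flat lid is unmoved. I go to the tray centre, tool +204 mm x, +160 mm y.

Call:
step_arm(
  travel=[
    [0.3,0.2,0],
    [0.7,0.5,0],
    [0.7,0.6,0],
    [0.7,0.6,0],
    [0.7,0.6,0],
  ],
  yaw=[0,0,0,0,0],
  grip=[1,1,1,1,1],
)

```text
t: 8.8
eef_pos: [0.5168, -0.1882, 0.1135]
tool_rot: [2.506, -1.893, -0.003]
force: [0.0, 0.3, -1.6]
gripper_width: 0.269
```

Call:
step_arm(
  travel=[
    [0.7,0.6,0],
    [0.7,0.6,0],
    [0.7,0.6,0],
    [0.7,0.5,0],
    [0.6,0.3,0],
  ],
  yaw=[0,0,0,0,0],
  grip=[1,1,1,1,1],
)

```text
t: 9.3
eef_pos: [0.4691, -0.3078, 0.1134]
tool_rot: [2.505, -1.895, -0.003]
force: [0.4, -0.2, -1.5]
gripper_width: 0.263
```

Call:
step_arm(
  travel=[
    [0.3,0.2,0],
    [0,0,0],
    [0,0,0],
    [0,0,0],
  ],
  yaw=[0,0,0,0],
  grip=[1,1,1,1],
)

```text
t: 9.7
eef_pos: [0.4676, -0.3157, 0.1141]
tool_rot: [-2.507, 1.893, 0.001]
force: [-0.5, -0.2, -1.6]
gripper_width: 0.271
```

```bash
python3 - <<'E'
from h import *
o=arm.get_obs()
print(o['eef_pos'],o['force'],o['gripper_width'])
im=arm.camera('scene');cv2.imwrite('pics/s7.png',cv2.resize(im[120:260,130:330,::-1],None,fx=4,fy=4,interpolation=cv2.INTER_CUBIC))
i=arm.camera_info('wrist');im=arm.camera('wrist');cv2.imwrite('pics/w7.png',im[:,:,::-1])
c=[.466,-.318]
for dx,dy in((.5670,-.2292),(.5525,-.4189),(.3651,-.4037),(.381,-.2137)):print(proj('wrist',[dx,dy,.032],i))
E
```

```text
[ 0.46763569 -0.31572308  0.11413455] [-0.53876791 -0.1506542  -1.56011262] 0.27121444243885157
[248.12477319  63.0155014 ]
[464.30613895 147.97449652]
[376.08501676 324.31055214]
[191.1072202  263.40082122]
```

View pics/s7.png

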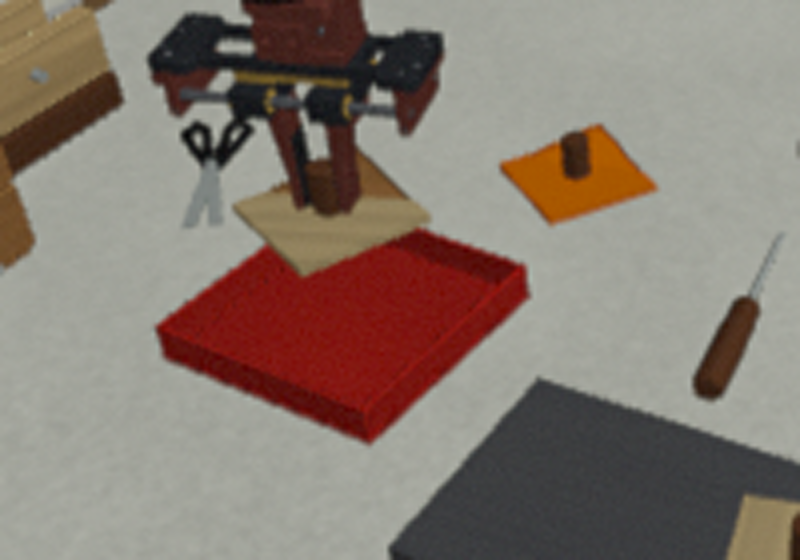

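View pics/w7.png

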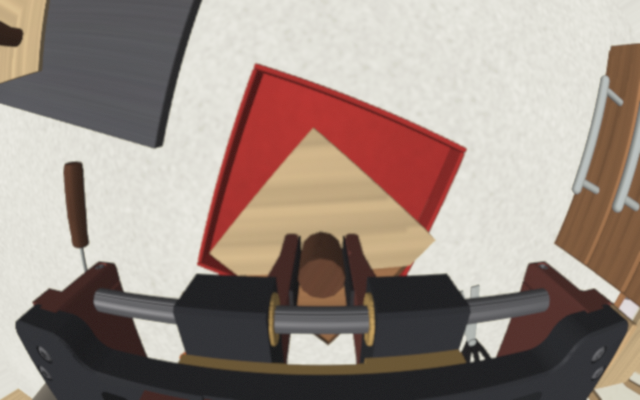

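The wrist view shows the lid over the red tray, with rim corners at (257,66), (465,149) and (200,265), within 1–9 px (a few mm) of prediction. I lower to TCP z of about 0.0175.

Call:
step_arm(
  travel=[
    [0.1,0,0.4],
    [0,0,0.7],
    [0,0,0.7],
    [0,0,0.7],
    [0,0,0.4],
  ],
  yaw=[0,0,0,0,0],
  grip=[1,1,1,1,1],
)

```text
t: 10.3
eef_pos: [0.4677, -0.3187, 0.0252]
tool_rot: [2.507, -1.893, -0.004]
force: [-0.1, 0.0, -2.5]
gripper_width: 0.27
```

Call:
step_arm(
  travel=[
    [0,0,0.15],
    [0,0,0.07],
    [0,0,0.05],
    [0,0,0],
    [0,0,0],
  ],
  yaw=[0,0,0,0,0],
  grip=[1,1,1,1,1],
)

```text
t: 10.8
eef_pos: [0.4689, -0.3198, 0.0199]
tool_rot: [-2.507, 1.894, -0.002]
force: [-0.3, 0.1, -2.1]
gripper_width: 0.268
```

Call:
step_arm(
  travel=[
    [0,0,0.05],
    [0,0,0.04],
    [0,0,0],
    [0,0,0],
  ],
  yaw=[0,0,0,0],
  grip=[1,1,1,1],
)

```text
t: 11.2
eef_pos: [0.4687, -0.3197, 0.0173]
tool_rot: [-2.507, 1.894, -0.001]
force: [-0.9, 1.1, 5.4]
gripper_width: 0.266
```

The floor is touched (+5 N). I open, then rise.

Call:
step_arm(
  travel=[
    [0,0,0],
    [0,0,0],
    [0,0,0],
    [0,0,0],
    [0,0,0],
  ],
  yaw=[0,0,0,0,0],
  grip=[-0.3,-0.3,-0.3,-0.3,-0.3],
)

```text
t: 11.7
eef_pos: [0.4684, -0.3195, 0.0165]
tool_rot: [2.507, -1.894, -0.0]
force: [0.1, 0.2, 0.8]
gripper_width: 0.649
```

Call:
step_arm(
  travel=[
    [0,0,-0.2],
    [0,0,-0.6],
    [0,0,-0.9],
    [0,0,-0.9],
    [0,0,-0.9],
  ],
  yaw=[0,0,0,0,0],
  grip=[-0.3,-0.3,-0.3,-0.3,-0.3],
)

```text
t: 12.2
eef_pos: [0.4684, -0.3194, 0.1229]
tool_rot: [2.507, -1.894, -0.0]
force: [0.2, 0.6, 1.3]
gripper_width: 0.65
```

Call:
step_arm(
  travel=[
    [0,0.8,-0.9],
    [0,0.9,-0.5],
    [0,0.9,0],
    [0,0.9,0],
    [0,0,0],
  ],
  yaw=[0,0,0,0,0],
  grip=[-0.3,-0.3,-0.3,-0.3,-0.3],
)

```text
t: 12.7
eef_pos: [0.365, -0.3483, 0.164]
tool_rot: [2.504, -1.896, -0.001]
force: [-0.4, 0.6, -0.5]
gripper_width: 0.65
```

```bash
python3 - <<'E'
from h import *
o=arm.get_obs();print(o['t'],o['eef_pos'],o['force'],o['gripper_width'])
i=arm.camera_info('wrist');im=arm.camera('wrist');cv2.imwrite('pics/w8.png',im[:,:,::-1]);np.savez('w8.npz',m=i['mtx'],T=i['cam_to_world'])
for n in('top','scene'):
    im=arm.camera(n);cv2.imwrite(f'pics/{n}8.png',im[:,:,::-1])
E
```

```text
12.7 [ 0.36501107 -0.34829182  0.16401919] [-0.38441346  0.57548129 -0.47266344] 0.6498663416791266
```

View pics/w8.png

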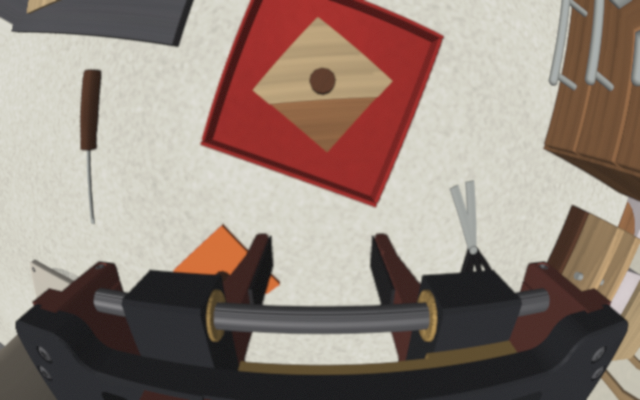

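View pics/scene8.png

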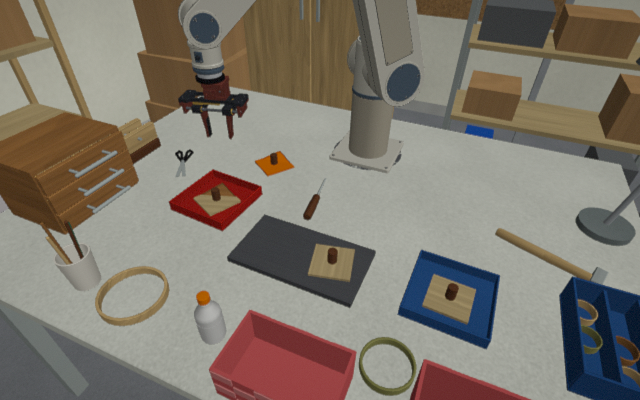

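View pics/top8.png

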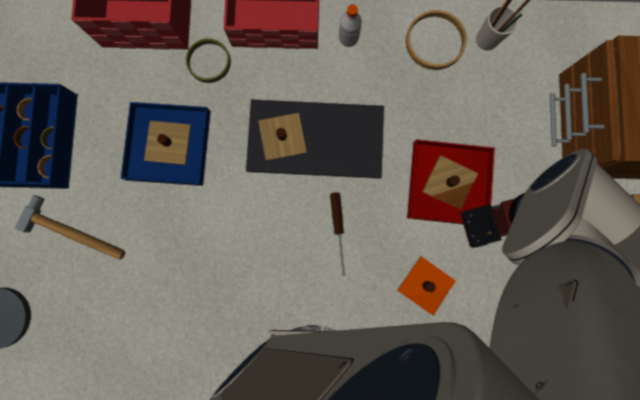

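The wrist, scene and top views all show the warped lid flat inside the red tray (top image, knob at about (453,180)). The flat lid is still at (281,134), and the gripper is clear. I do a last numeric check, then hand in.

```bash
python3 - <<'E'
from h import *
print('knobtop',tri([ray('top',(453.2,179.2)),ray('scene',(215.3,191.5))]),'tray c',[.4666,-.3164])
a,b=cv2.imread('pics/top0.png'),cv2.imread('pics/top8.png')
print('flat lid image diff',cv2.absdiff(a,b)[105:165,255:308].max())
o=arm.get_obs();print(o['t'],o['force'],np.abs(o['joint_velocities']).max())
print(arm.hand_in())
E
```

```text
knobtop (array([ 0.47118777, -0.31653588,  0.04068627]), [np.float64(0.000204182353741624), np.float64(0.00020418235374170917)]) tray c [0.4666, -0.3164]
flat lid image diff 9
12.85 [ 0.14022103  0.50410687 -0.3588847 ] 0.014504031926422058
the job is handed in; nothing more can be done
None
```

The warped lid, picked out by its dark curled corner, now lies in the red tray, and I handed the job in after about 12.9 s. No verdict was reported.

- **Press:** I pressed the curled corner down with the shut fingers to a fingertip height of 26.8 mm, against the 30.5 mm limit. The back corner rose about 12–13 mm in the image, which is a tilt of roughly 8°. The contact force read only about 1 N, close to the sensor's noise, so I relied on the image and the fingertip height.
- **Grasp and placing:** I took the lid by its knob and set it down until the tray floor was felt, at about 5 N, then let go and backed away.
- **Final position:** The knob sits about 5 mm from the tray's centre. Its top measured 41 mm above the table where 48 mm was expected. That reading comes from coarse pixel picks (1 px is about 2.5 mm). The touchdown height of 17.3 mm and the pictures fit a lid lying flat on the floor.
- **Flat lid:** It looks unchanged in the top camera before and after (largest pixel difference 9).
- **Camera disagreement:** The fixed cameras and the wrist camera differed by about 3 mm on the lid's place. I used the wrist camera for the press and the grasp.

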